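# Wedge a rocking tool chest

### The arm

A 6-joint arm with a two-finger parallel gripper is mounted at the origin on the work surface. World frame = base frame: x ahead of the robot, y to its left, z up, the work surface at z = 0. Lengths are in m, angles in rad, forces in N, time in s.
With the tool pointing down it reaches from about 0.275 to 0.75 m from the base axis. Payload 10.2 kg.
Tool frame: the origin (TCP) lies where the fingers leave the gripper's body, on its centre line; the fingertips stand 64 mm ahead of it and the grasp point (between the pads) lies 45 mm ahead of it; z points along the fingers, y is the direction in which the jaws open and shut (so a half turn about z gives the same grasp; the last joint's range is limited). The gripper opens to 88 mm and grips with 3 to 60 N. Pads are 18 mm wide; open, the fingers measure 123 mm over their backs; the gripper's body (75 mm by 187 mm) begins 45 mm behind the grasp point.
Start: joints at [-1.437, 0.313, 1.498, -0, 1.331, -0.223], TCP at [0.183, -0.492, 0.303] pointing down, gripper open.
Joint ranges: [-2.94, 2.94], [-0.97, 2.17], [0.19, 2.56], [-1.23, 4.37], [0.02, 3.11], [-2.88, 2.88]. Speed limits (rad/s): [2.39, 2.39, 3.01, 3.14, 3.14, 3.14].

### API

Orientations are given as a unit quaternion [w, x, y, z].
In Python, from bench import monitor, optics, sign_off, finder gives the robot as it stands.
- The arm moves only by the shell command python3 -m creep 'ROWS' [FORCE]. ROWS is JSON, a list of rows, each an object with "fingers": the gripper command: -1 is shut, 1 is fully open, values between are in proportion; "xyz": the shift along the tool's x, y, z in units of 30 mm (1.0 is 30 mm), a list of three; "rot": the turn, a rotation vector about the tool's x, y, z in units of 5 degrees (1.0 is 5 degrees), a list of three. In form: [{"fingers": fingers, "xyz": [dx, dy, dz], "rot": [rx, ry, rz]}, ...]. A call has 1 to 12 rows; each row shifts and turns the pose as measured when the row begins, along the tool's axes as they then stand; what a row does not reach is not made up. A row lasts 1/12 s, in which the tool goes at most 41.7 mm and 7.16 degrees, less where a joint would pass 70% of its speed; a pose out of reach is approached as far as the arm can. A call is refused whole if a number of a shift passes 1 or a number of a turn 1, either way. A call with a gripper value outside its range is refused whole. The fingers move at their own pace and stop on an object; FORCE is the grip in N (left out, the last holds). Time passes only in rows, so rows that do not move let the fingers close. It gives the time, the measured TCP pose, the force and the opening at its end, in the units of the state.
- monitor.read_state(): the state, without advancing time (a new reading comes with each control period).
- optics.capture(name): name is "scene" or "top" or "wrist"; returns the picture (400x640x3 uint8, red, green, blue); there is no depth.
- optics.calibration(name): a dict with "fx", "fy", "cx", "cy" (pixels), "extrinsics" (4x4, takes a point from camera to world coordinates); the wrist camera has in their place "mount" (4x4, takes a point from camera to tool coordinates, whose origin is the TCP and whose axes are the flange's). Camera axes: x right, y up, looking along -z (the intrinsics and any distortion apply to the point x, -y, -z); pixel columns grow to the right and rows downward; lengths in m; the calibration is good to about 2 mm. A picture is of the moment at which its call begins: read the wrist's pose just before it. calibration takes no time and is no camera call.
- sign_off(): hands the job in, once; it reports no verdict.
Trained networks look in the newest picture that a camera, given by its name, has taken for a name from the list of things; names that differ only in an ending like _2 or _b are one class to them, and where a whole thing is asked for, a point or a joint stands for the part that bears it (a point fixed in the world has none). Each returns a list of dicts, best first, with "p" (0 to 1); they miss things now and then, are a little off and sometimes report something else, mostly with a low value. They report only what shows in the picture. A call takes as long as a camera call. They do not tell look-alikes from the thing itself.
- finder.spot_in(target, camera): "position" ([column, row] as shares, 0 to 1, of the picture: columns of its width, rows of its height, amid what is visible of it).
- finder.regions_of(target, camera): "region" (400x640 bool, what is visible of it) and "position" ([column, row] as shares, 0 to 1, of the picture: columns of its width, rows of its height, amid what is visible of it).
The state is a dict: "clock": time; "joints": joint angles; "joint_velocities": joint speeds; "joint_efforts": joint torques, N m; "tool_pos": TCP position; "tcp_rot": TCP orientation; "ft_force": force on the tool from outside, world axes, zero at the start; "wrist_torque": the same for the moment, N m; "width": finger opening in m.
Only numpy, scipy, OpenCV 4.12 (cv2) and the standard library are available. Lean on these libraries where they do the work, as an engineer would, in place of code of your own. Each camera call takes 0.05 s, during which the arm holds its last target.

### The job

The small tool chest on the bench rocks because its front right foot is too short. Without gripping or lifting anything, push the yellow wedge with the fingertips, thin end first, under that foot until the foot rests snugly on it and the chest stands firm and level on all four corners; then test it by pressing down firmly on the top of the chest over that foot, which must not dip, and let go. Leave the wedge in place, do not shove the chest along the bench, and leave the wrench, the can and the screwdriver alone.

Things in the scene. Friction and masses are not known exactly. Their poses are not given: they have to be found in the camera images.
- chest: Red steel benchtop tool chest: two drawers (kept shut) with bright pulls, flat black mat on top; 180 deep (x), 260 wide (y), 112 high, 1.9 to 2.5 kg, loose. Origin on the bench midway between its feet; +x from the drawer front to the back (the front is the -x face), +y to its left seen from the front, z up. Four domed rubber feet, 24 across, at x +-70, y +-110; underside 26 above the bench.
- short_foot (a point): On the axis of the front right foot (chest x -70, y -110), at the chest's underside, 26 above the bench. This foot is short: its round sole, lowest on this axis, hangs 4 to 9 above the bench (17 to 22 below this point), differently each time. The drawers are heavy at the back left, so the chest stands level on the other three feet.
- press_corner (a point): On the chest's top mat right above the short foot, 112 above the bench: the place to press. While that foot hangs free, about 3 N here starts to tip the chest; the mat then sinks 4 to 9 and creeps sideways as much, so that a stiff finger feels 5 to 10 N; it swings back when let go. A firm press is 10 to 15 N, kept up for half a second.
- wedge: Loose yellow plastic wedge with orange ribs, 130 long (x), 44 wide (y), 70 g, flat on the bench. It thins evenly from 20 at its upright square end (x -65) to 2 at the thin end (x +65). Origin: centre of its underside. It lies before the short foot, thin end 45 to 95 from it and not quite in line. Once snug (felt as some 3 N), more push shoves the chest along. Friction keeps it in place.
- wrench: Steel open-ended wrench, 170 long, lying flat on the bench: a bystander. Origin under its middle, x along it.
- oil_can: Blue can, 54 in diameter, 100 high, upright: a bystander. Origin at the centre of its underside.
- screwdriver: Screwdriver with a green handle, 190 long, lying on the bench: a bystander. Origin under its middle, x along it.
Mind the look-alikes: they are no part of the job. What is meant by the wedge is not white, and is the smaller of those in its own colour.

How it is judged:
On the way, in this order (a step that is already met when the one before it is completed fails the run):
1. the short foot bears on the wedge (contact force between wedge and chest above 0.3 N), for 0.2 s.
2. the top of the chest over that foot is pressed down with more than 8 N and does not dip (contact force between the fingers and chest above 8 N and horizontal distance between the grasp point and press_corner below 0.035 m and z of the grasp point in the frame of press_corner above 0 m and contact force between wedge and chest above 0.3 N and angle between chest's own z axis and vertical below 0.012 rad), for 0.2 s.
At the end, for the whole second after the job is handed in: The wedge lies under the short foot (foot axis within 20 mm of the wedge's centre line and at least 2 mm in from its thin end) and the foot bears on it with more than 0.2 N; the chest stands level within 0.012 rad (about 1.5 mm at a foot), so that it rocks neither way; both are at rest (contact force between wedge and chest above 0.2 N and angle between chest's own z axis and vertical below 0.012 rad and y of short_foot in the frame of wedge between -0.02 and 0.02 m and x of short_foot in the frame of wedge below 0.063 m and linear speed of each of wedge, chest below 0.005 m/s); the robot touches nothing.
It fails at once if the wedge was gripped between the fingers or rammed (over 35 N on it) (contact force between the fingers and wedge above 35 N).
It fails at once if the wedge was lifted off the bench (height (world z) of wedge above 0.012 m).
It fails at once if the chest was lifted or tipped up (height (world z) of chest above 0.012 m or angle between chest's own z axis and vertical above 0.11 rad).
It fails at once if the chest was shoved more than 15 mm along the bench (distance of chest from where it was at the start of the episode above 0.015 m).
It fails at once if a bystander was moved by more than 20 mm (distance of any of wrench, oil_can, screwdriver from where it was at the start of the episode above 0.02 m).
It also fails if it takes over 51 s, if anything falls off the work surface, if the arm or the gripper's body presses on something with over 40 N, if the wrist force passes 120 N, or if a joint passes its speed limit or range.

## Working session

There is one attempt and no reset: what is moved stays moved. The work goes in short steps, Python scripts to look and compute and a shell command to move; the robot and the scene stay as the last step left them, time stands still between calls to the robot, and variables do not carry over. Pictures are saved under pics/ and viewed, and the job is handed in when it is done.

```bash
ls; mkdir -p pics
python3 - <<'E'
from bench import monitor, optics, finder
import cv2
print(monitor.read_state())
for n in ["scene","top","wrist"]:
    im=optics.capture(n); cv2.imwrite(f"pics/a_{n}.png",im[:,:,::-1])
    c=optics.calibration(n); print(n,c)
E
```

```text
pics
{'clock': 0.0, 'joints': array([-1.43738993e+00,  3.13468383e-01,  1.49842315e+00, -2.22733713e-06,
        1.33099899e+00, -2.23403033e-01]), 'joint_velocities': array([ 0.00212749, -0.00046516,  0.00139321,  0.00166358,  0.00157551,
        0.00109494]), 'joint_efforts': array([-1.31537599e-03, -4.02224100e+01, -2.52259648e+01,  6.93617924e-02,
        3.54452874e-02, -1.04367559e-04]), 'tool_pos': array([ 0.18334018, -0.49177511,  0.30215685]), 'tcp_rot': array([-6.48326209e-04,  9.84127790e-01,  1.77460057e-01,  2.81105706e-05]), 'ft_force': array([-0.22808167, -0.16931063,  0.35296361]), 'wrist_torque': array([-0.04844449, -0.00257407, -0.03138666]), 'width': 0.08801703624833446}
scene {'fx': 367.8890456979121, 'fy': 367.8890456979121, 'cx': 323.7754234192451, 'cy': 192.79608539599923, 'extrinsics': array([[ 0.34979295, -0.62368843,  0.69904051,  1.21541773],
       [ 0.93676674,  0.22439238, -0.26854449, -0.30184716],
       [ 0.01062873,  0.74877286,  0.66274145,  0.68896189],
       [ 0.        ,  0.        ,  0.        ,  1.        ]])}
top {'fx': 456.01130197706567, 'fy': 456.01130197706567, 'cx': 317.17137883739133, 'cy': 204.65896351682588, 'extrinsics': array([[-0.00338168,  0.99661913, -0.08209059,  0.52670108],
       [-0.99992941, -0.00243498,  0.0116298 , -0.03573142],
       [ 0.01139059,  0.08212412,  0.99655701,  1.12882372],
       [ 0.        ,  0.        ,  0.        ,  1.        ]])}
wrist {'fx': 311.96683072581135, 'fy': 311.96683072581135, 'cx': 317.33900345625557, 'cy': 197.380455516399, 'mount': array([[-7.27809150e-04,  9.49608863e-01,  3.13436562e-01,
         8.06752132e-02],
       [ 9.99998684e-01,  2.36601657e-04,  1.60520252e-03,
        -1.49725346e-03],
       [ 1.45015493e-03,  3.13437318e-01, -9.49607785e-01,
        -8.07519560e-02],
       [ 0.00000000e+00,  0.00000000e+00,  0.00000000e+00,
         1.00000000e+00]])}
```

View pics/a_scene.png

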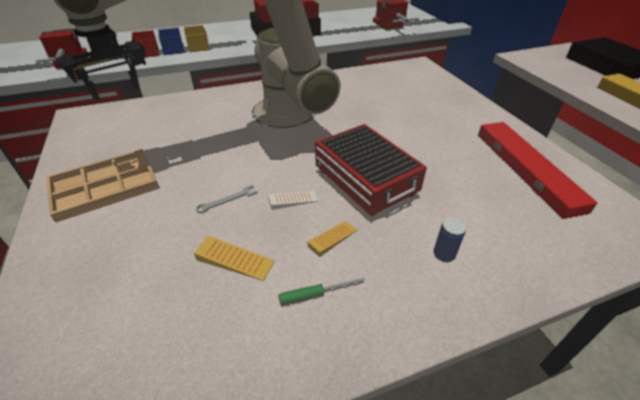

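View pics/a_top.png

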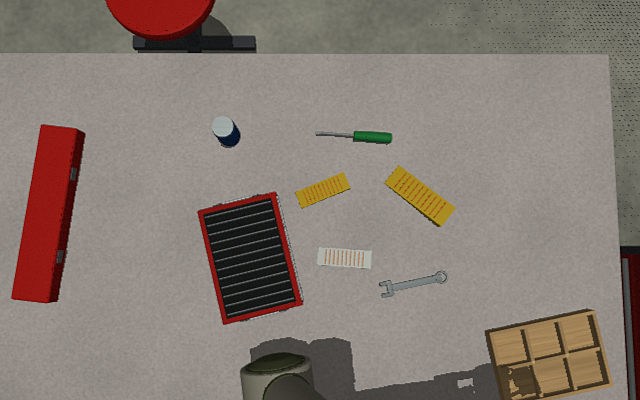

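View pics/a_wrist.png

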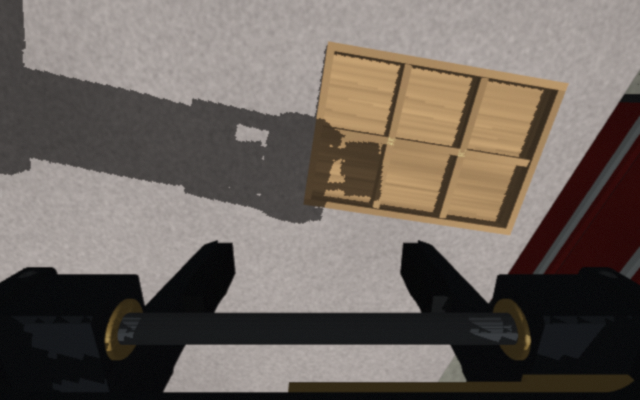

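The top view shows the chest at about (250,258), with its drawers facing right (-y). The short foot is therefore at the upper right corner, about (275,195). The small yellow wedge is at (322,190), and the larger yellow one and the white one are look-alikes.

```bash
cat > h.py <<'E'
import numpy as np, cv2
from bench import monitor, optics, finder
from scipy.spatial.transform import Rotation as R
def T_tool(s):
    q=s["tcp_rot"]; T=np.eye(4); T[:3,:3]=R.from_quat([q[1],q[2],q[3],q[0]]).as_matrix(); T[:3,3]=s["tool_pos"]; return T
def ext(n,s=None):
    c=optics.calibration(n)
    return c, (c["extrinsics"] if n!="wrist" else T_tool(s)@c["mount"])
def unproj(n,uv,z,s=None):
    c,E=ext(n,s); uv=np.atleast_2d(uv).astype(float)
    d=np.stack([(uv[:,0]-c["cx"])/c["fx"],-(uv[:,1]-c["cy"])/c["fy"],-np.ones(len(uv))],1)@E[:3,:3].T
    o=E[:3,3]; t=(z-o[2])/d[:,2]; return o+d*t[:,None]
def proj(n,P,s=None):
    c,E=ext(n,s); p=(np.atleast_2d(P)-E[:3,3])@E[:3,:3]
    return np.stack([c["cx"]+c["fx"]*p[:,0]/-p[:,2],c["cy"]-c["fy"]*p[:,1]/-p[:,2]],1)
E
python3 - <<'E'
from h import *
im=optics.capture("top")
for n in ["chest","wedge"]:
    for d in finder.regions_of(n,"top"):
        m=d["region"].astype(np.uint8); cs,_=cv2.findContours(m,0,2); c=max(cs,key=cv2.contourArea)
        r=cv2.minAreaRect(c); b=cv2.boxPoints(r)
        print(n,d["p"],np.array(d["position"])*[640,400],m.sum(),b.round(1).tolist())
        print(unproj("top",b,0.112 if n=="chest" else 0.01)[:,:2].round(4).tolist())
        cv2.drawContours(im,[b.astype(int)],0,(0,255,0),1)
crop=im[100:340,180:480,::-1]
cv2.imwrite("pics/b.png",cv2.resize(crop,None,fx=2.5,fy=2.5,interpolation=cv2.INTER_CUBIC))
im=optics.capture("scene")[120:320,180:480,::-1]
cv2.imwrite("pics/b2.png",cv2.resize(im,None,fx=2.5,fy=2.5,interpolation=cv2.INTER_CUBIC))
E
```

```text
chest 0.64 [249.792 258.6  ] 10136 [[194.6999969482422, 207.10000610351562], [278.5, 188.0], [305.79998779296875, 307.79998779296875], [222.10000610351562, 326.8999938964844]]
[[0.6056, 0.2255], [0.6481, 0.0391], [0.3833, -0.0219], [0.343, 0.161]]
chest 0.57 [324.096 190.   ] 1017 [[294.5, 191.89999389648438], [344.0, 169.60000610351562], [352.1000061035156, 187.5], [302.5, 209.8000030517578]]
[[0.6392, 0.0032], [0.6895, -0.1084], [0.6489, -0.1262], [0.599, -0.0148]]
wedge 0.77 [419.2  198.68] 1661 [[383.29998779296875, 184.39999389648438], [398.3999938964844, 164.5], [455.20001220703125, 207.6999969482422], [440.1000061035156, 227.60000610351562]]
[[0.6687, -0.2126], [0.7185, -0.251], [0.6106, -0.3896], [0.5616, -0.3508]]
wedge 0.6 [322.304 189.12 ] 915 [[295.1000061035156, 191.3000030517578], [343.70001220703125, 171.5], [350.5, 188.1999969482422], [301.8999938964844, 208.0]]
[[0.6521, 0.0056], [0.7012, -0.1149], [0.6594, -0.1314], [0.6106, -0.0112]]
```

View pics/b.png

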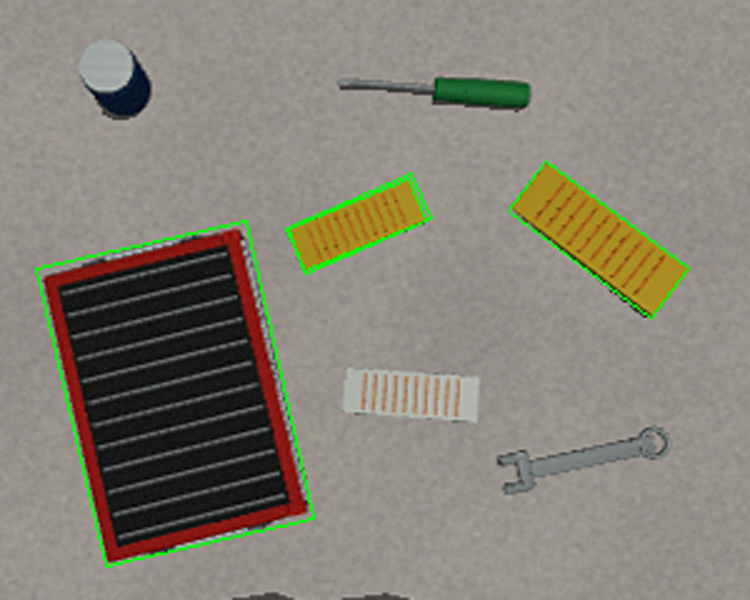

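View pics/b2.png

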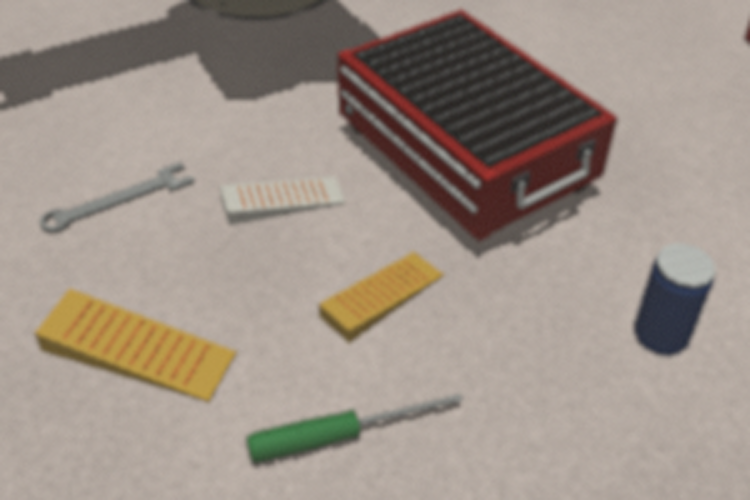

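```bash
cat >> h.py <<'E'
from scipy.optimize import minimize
def box(kind):
    if kind=="wedge":
        return np.array([[-.065,y,z] for y in(-.022,.022) for z in(0,.02)]+[[.065,y,z] for y in(-.022,.022) for z in(0,.002)])
    return np.array([[x,y,z] for x in(-.09,.09) for y in(-.13,.13) for z in (.112,)])
def place(p,P):
    c,s=np.cos(p[2]),np.sin(p[2]); Q=P.copy(); Q[:,0]=p[0]+c*P[:,0]-s*P[:,1]; Q[:,1]=p[1]+s*P[:,0]+c*P[:,1]; return Q
def fit(kind,masks,p0,s=None):
    P=box(kind); K=4
    big={n:cv2.resize(m.astype(np.float32),None,fx=K,fy=K,interpolation=cv2.INTER_LINEAR) for n,m in masks.items()}
    def cost(q):
        p=np.array(p0)+np.array(q)*[.01,.01,.05]; t=0
        for n,m in big.items():
            h=cv2.convexHull(((proj(n,place(p,P),s)+.5)*K-.5).astype(np.float32))
            r=np.zeros(m.shape,np.uint8); cv2.fillConvexPoly(r,(h*16).round().astype(np.int32),1,cv2.LINE_8,4)
            t+=1-(np.minimum(r,m).sum()/np.maximum(r,m).sum())
        return t
    best=minimize(cost,[0,0,0],method="Nelder-Mead",options=dict(initial_simplex=[[0,0,0],[1,0,0],[0,1,0],[0,0,1]],xatol=.01,fatol=1e-4))
    return np.array(p0)+best.x*[.01,.01,.05],best.fun
def colmask(im,kind,center,rad):
    hsv=cv2.cvtColor(im,cv2.COLOR_RGB2HSV); h,s,v=[hsv[...,i].astype(int) for i in range(3)]
    if kind=="wedge": m=(h>8)&(h<32)&(s>120)
    else: m=((h<6)|(h>174))&(s>130)
    yy,xx=np.mgrid[:m.shape[0],:m.shape[1]]; m&=(abs(xx-center[0])<rad)&(abs(yy-center[1])<rad)
    m=cv2.morphologyEx(m.astype(np.uint8),cv2.MORPH_OPEN if 0 else cv2.MORPH_CLOSE,np.ones((3,3)))
    cs,_=cv2.findContours(m,0,2); c=max(cs,key=cv2.contourArea); o=np.zeros_like(m); cv2.drawContours(o,[cv2.convexHull(c)],-1,1,-1); return o
E
python3 - <<'E'
from h import *
t=optics.capture("top"); sc=optics.capture("scene")
mt=colmask(t,"chest",(250,258),75); pc,f=fit("chest",{"top":mt},[.49,.1,1.35]); print("chest",pc,f)
wt=colmask(t,"wedge",(322,190),35); ws=colmask(sc,"wedge",(332,237),32)
for n,m in [("top",{"top":wt}),("scene",{"scene":ws}),("both",{"top":wt,"scene":ws})]:
    pw,f=fit("wedge",m,[.656,-.062,1.95]); print("wedge",n,pw.round(4),f)
print("chest corners in scene", proj("scene",place(pc,np.array([[x,y,.112] for x in(-.09,.09) for y in(-.13,.13)]))).round(0).tolist())
foot=place(pc,np.array([[-.07,-.11,0.]]))[0]; print("foot",foot)
c,s=np.cos(pw[2]),np.sin(pw[2]); d=foot[:2]-pw[:2]; print("foot in wedge",c*d[0]+s*d[1],-s*d[0]+c*d[1])
v=t.copy()
for kind,p in(("chest",pc),("wedge",pw)):
    h=cv2.convexHull(proj("top",place(p,box(kind))).astype(np.float32)); cv2.polylines(v,[(h*16).astype(int)],True,(0,255,255),1,cv2.LINE_AA,4)
cv2.imwrite("pics/c.png",cv2.resize(v[150:340,180:380,::-1],None,fx=3,fy=3))
v=sc.copy()
for kind,p in(("chest",pc),("wedge",pw)):
    h=cv2.convexHull(proj("scene",place(p,box(kind))).astype(np.float32)); cv2.polylines(v,[(h*16).astype(int)],True,(0,255,255),1,cv2.LINE_AA,4)
cv2.imwrite("pics/c2.png",cv2.resize(v[110:280,280:450,::-1],None,fx=3,fy=3))
E
```

```text
chest [0.49460779 0.10329204 1.81102528] 0.014741837978363037
wedge top [ 0.6558 -0.0604  1.9501] 0.052409827709198
wedge scene [ 0.6526 -0.0573  1.9483] 0.12234920263290405
wedge both [ 0.6553 -0.0604  1.9527] 0.19256001710891724
chest corners in scene [[374.0, 191.0], [314.0, 141.0], [427.0, 166.0], [364.0, 122.0]]
foot [0.61810373 0.06147394 0.        ]
foot in wedge 0.12698763945837405 -0.010914916347924034
```

View pics/c.png

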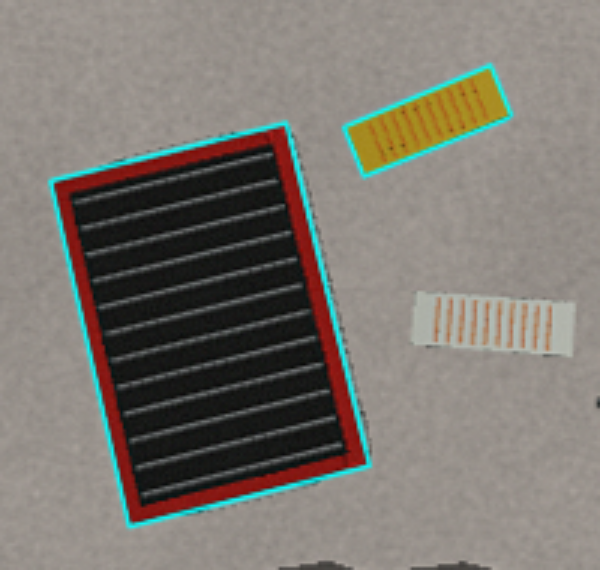

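View pics/c2.png

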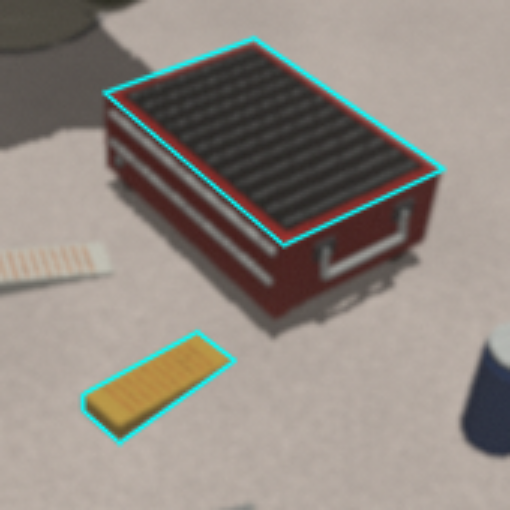

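```bash
python3 -m creep '[{"fingers":-1,"xyz":[1,-0.2,0],"rot":[0,0,0]},{"fingers":-1,"xyz":[1,-0.2,0],"rot":[0,0,0]},{"fingers":-1,"xyz":[1,-0.2,0],"rot":[0,0,0]},{"fingers":-1,"xyz":[1,-0.2,0],"rot":[0,0,0]},{"fingers":-1,"xyz":[1,-0.2,0],"rot":[0,0,0]},{"fingers":-1,"xyz":[1,-0.2,0],"rot":[0,0,0]},{"fingers":-1,"xyz":[1,-0.2,0],"rot":[0,0,0]},{"fingers":-1,"xyz":[1,-0.2,0],"rot":[0,0,0]},{"fingers":-1,"xyz":[1,-0.2,0],"rot":[0,0,0]},{"fingers":-1,"xyz":[1,-0.2,0],"rot":[0,0,0]},{"fingers":-1,"xyz":[1,-0.2,0],"rot":[0,0,0]},{"fingers":-1,"xyz":[1,-0.2,0],"rot":[0,0,0]}]' 10
cat >> h.py <<'E'
def tgt(p,head_deg,head_is_minus_x=True):
    """units to go in tool axes to TCP point p with push heading"""
    s=monitor.read_state(); T=T_tool(s)
    d=T[:3,:3].T@(np.array(p)-T[:3,3])
    a=np.deg2rad(head_deg); xx=-np.array([np.cos(a),np.sin(a),0]); zz=np.array([0,0,-1.]); G=np.stack([xx,np.cross(zz,xx),zz],1)
    r=R.from_matrix(T[:3,:3].T@G).as_rotvec(degrees=True)
    print("t",round(s["clock"],2),"tcp",T[:3,3].round(4),"xyz units",(d/.03).round(2),"rot units",(r/5).round(2),"F",s["ft_force"].round(2),"w",round(s["width"],4))
E
python3 -c "
from h import *
tgt([.693,-.164,.2],108.5)"
```

```text
clock: 1.45
tool_pos: [0.5057, -0.2932, 0.3025]
tcp_rot: [0.001, 0.985, 0.173, -0.0]
ft_force: [-0.4, -0.4, -0.1]
width: 0.01
t 1.45 tcp [ 0.5057 -0.2932  0.3025] xyz units [ 7.34 -1.93  3.41] rot units [ 0.02 -0.   18.28] F [-0.41 -0.44 -0.12] w 0.01
```

```bash
python3 -m creep '[{"fingers":-1,"xyz":[0.92,-0.25,0],"rot":[0,0,0]},{"fingers":-1,"xyz":[0.92,-0.25,0],"rot":[0,0,0]},{"fingers":-1,"xyz":[0.92,-0.25,0],"rot":[0,0,0]},{"fingers":-1,"xyz":[0.92,-0.25,0],"rot":[0,0,0]},{"fingers":-1,"xyz":[0.92,-0.25,0],"rot":[0,0,0]},{"fingers":-1,"xyz":[0.92,-0.25,0],"rot":[0,0,0]},{"fingers":-1,"xyz":[0.92,-0.25,0],"rot":[0,0,0]},{"fingers":-1,"xyz":[0.92,-0.25,0],"rot":[0,0,0]}]' 
python3 -m creep '[{"fingers":-1,"xyz":[0,0,0.3],"rot":[0,0,1]},{"fingers":-1,"xyz":[0,0,0.3],"rot":[0,0,1]},{"fingers":-1,"xyz":[0,0,0.3],"rot":[0,0,1]},{"fingers":-1,"xyz":[0,0,0.3],"rot":[0,0,1]},{"fingers":-1,"xyz":[0,0,0.3],"rot":[0,0,1]},{"fingers":-1,"xyz":[0,0,0.3],"rot":[0,0,1]},{"fingers":-1,"xyz":[0,0,0.3],"rot":[0,0,1]},{"fingers":-1,"xyz":[0,0,0.3],"rot":[0,0,1]},{"fingers":-1,"xyz":[0,0,0.3],"rot":[0,0,1]},{"fingers":-1,"xyz":[0,0,0.3],"rot":[0,0,1]},{"fingers":-1,"xyz":[0,0,0.3],"rot":[0,0,1]},{"fingers":-1,"xyz":[0,0,0.3],"rot":[0,0,1]}]'
python3 -c "
from h import *
tgt([.693,-.164,.15],108.5)"
```

```text
clock: 2.12
tool_pos: [0.7019, -0.1525, 0.3015]
tcp_rot: [0.0, 0.985, 0.173, -0.001]
ft_force: [-0.5, -0.3, 0.1]
width: 0.0007
clock: 3.12
tool_pos: [0.7067, -0.1461, 0.1856]
tcp_rot: [0.0, 0.932, -0.361, -0.0]
ft_force: [0.3, -0.5, -0.1]
width: 0.0004
t 3.12 tcp [ 0.7067 -0.1461  0.1856] xyz units [0.07 0.75 1.19] rot units [0.01 0.01 5.83] F [ 0.25 -0.5  -0.14] w 0.0004
```

```bash
python3 -m creep '[{"fingers":-1,"xyz":[0,0,0.2],"rot":[0,0,1]},{"fingers":-1,"xyz":[0,0,0.2],"rot":[0,0,1]},{"fingers":-1,"xyz":[0,0,0.2],"rot":[0,0,1]},{"fingers":-1,"xyz":[0,0,0.2],"rot":[0,0,1]},{"fingers":-1,"xyz":[0,0,0.2],"rot":[0,0,1]},{"fingers":-1,"xyz":[0,0,0],"rot":[0,0,0.7]},{"fingers":-1,"xyz":[0,0,0],"rot":[0,0,0]}]'
python3 - <<'E'
from h import *
tgt([.693,-.164,.075],108.5)
s=monitor.read_state(); w=optics.capture("wrist"); t=optics.capture("top")
cv2.imwrite("pics/d.png",w[:,:,::-1]); cv2.imwrite("pics/d2.png",cv2.resize(t[120:300,180:420,::-1],None,fx=3,fy=3))
E
```

```text
clock: 3.7
tool_pos: [0.7057, -0.1458, 0.1496]
tcp_rot: [0.001, 0.806, -0.592, -0.004]
ft_force: [-0.2, -0.3, 0.3]
width: 0.0005
t 3.7 tcp [ 0.7057 -0.1458  0.1496] xyz units [0.46 0.57 2.49] rot units [ 0.07  0.05 -0.22] F [-0.24 -0.26  0.26] w 0.0005
```

View pics/d.png

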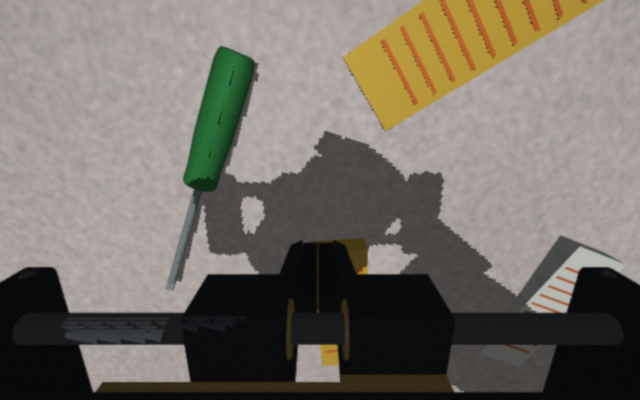

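View pics/d2.png

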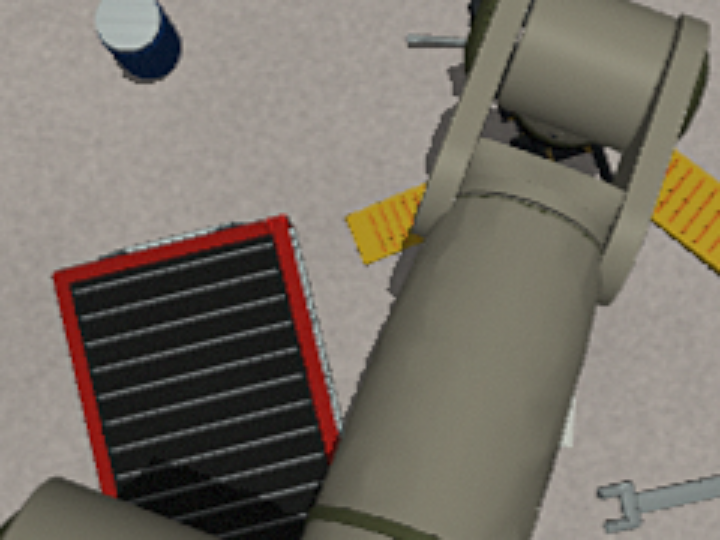

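```bash
python3 -m creep '[{"fingers":-1,"xyz":[0.25,0.29,0],"rot":[0,0,-0.1]},{"fingers":-1,"xyz":[0.25,0.29,0.5],"rot":[0,0,-0.1]},{"fingers":-1,"xyz":[0,0,0.5],"rot":[0,0,0]},{"fingers":-1,"xyz":[0,0,0.5],"rot":[0,0,0]},{"fingers":-1,"xyz":[0,0,0.5],"rot":[0,0,0]},{"fingers":-1,"xyz":[0,0,0.4],"rot":[0,0,0]},{"fingers":-1,"xyz":[0,0,0.1],"rot":[0,0,0]}]'
python3 - <<'E'
from h import *
tgt([.693,-.164,.072],108.5)
s=monitor.read_state(); w=optics.capture("wrist"); t=optics.capture("scene")
cv2.imwrite("pics/e.png",w[:,:,::-1]); cv2.imwrite("pics/e2.png",cv2.resize(t[60:320,200:520,::-1],None,fx=2.3,fy=2.3))
E
```

```text
clock: 4.38
tool_pos: [0.6944, -0.1666, 0.0755]
tcp_rot: [0.0, 0.817, -0.576, 0.0]
ft_force: [0.1, 0.0, -0.5]
width: 0.0003
t 4.38 tcp [ 0.6944 -0.1666  0.0755] xyz units [-0.1   0.01  0.12] rot units [ 0.   -0.    0.22] F [ 0.1   0.05 -0.51] w 0.0003
```

View pics/e.png

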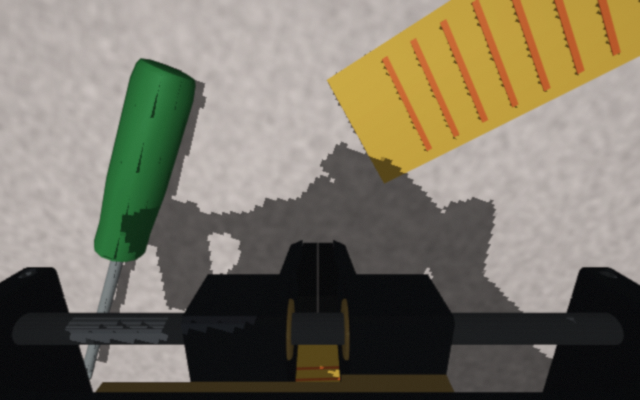

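View pics/e2.png

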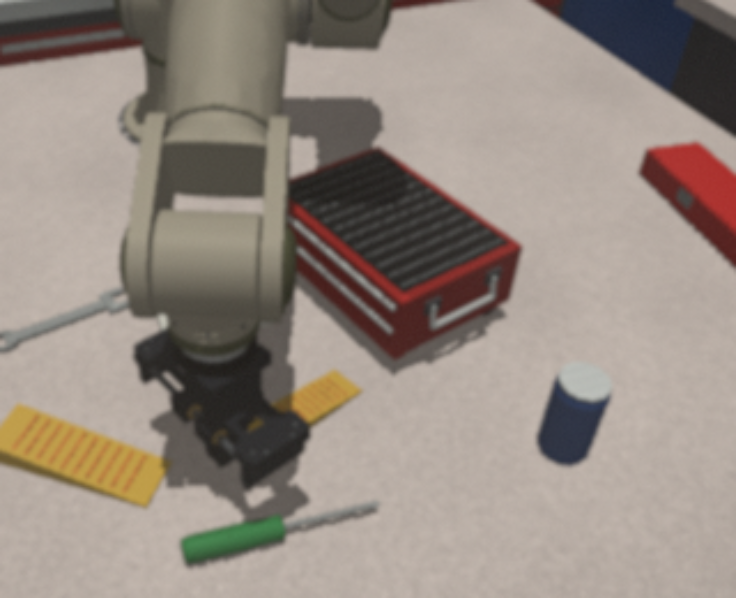

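```bash
python3 -m creep '[{"fingers":-1,"xyz":[-0.2,0,0.15],"rot":[0,0,0.22]},{"fingers":-1,"xyz":[-0.3,0,0],"rot":[0,0,0]},{"fingers":-1,"xyz":[-0.2,0,0],"rot":[0,0,0]},{"fingers":-1,"xyz":[-0.15,0,0],"rot":[0,0,0]},{"fingers":-1,"xyz":[-0.15,0,0],"rot":[0,0,0]},{"fingers":-1,"xyz":[-0.15,0,0],"rot":[0,0,0]},{"fingers":-1,"xyz":[-0.15,0,0],"rot":[0,0,0]},{"fingers":-1,"xyz":[-0.15,0,0],"rot":[0,0,0]},{"fingers":-1,"xyz":[-0.15,0,0],"rot":[0,0,0]},{"fingers":-1,"xyz":[-0.15,0,0],"rot":[0,0,0]},{"fingers":-1,"xyz":[-0.15,0,0],"rot":[0,0,0]},{"fingers":-1,"xyz":[-0.15,0,0],"rot":[0,0,0]}]'
cat >> h.py <<'E'
FOOT=np.array([.6181,.0615])
def geo():
    s=monitor.read_state(); T=T_tool(s); a=-T[:2,0]; a/=np.linalg.norm(a); l=np.array([-a[1],a[0]])
    d=FOOT-T[:2,3]; print("t",round(s["clock"],2),"tcp",T[:3,3].round(4),"heading",np.rad2deg(np.arctan2(a[1],a[0])).round(2),"foot ahead %.4f left %.4f"%(d@a,d@l),"tilt",T[:2,2].round(4),"F ahead %.2f left %.2f up %.2f"%(s["ft_force"][:2]@a,s["ft_force"][:2]@l,s["ft_force"][2]))
E
python3 - <<'E'
from h import *
geo()
t=optics.capture("scene"); tt=optics.capture("top")
cv2.imwrite("pics/f.png",cv2.resize(tt[120:300,180:420,::-1],None,fx=3,fy=3)); cv2.imwrite("pics/f2.png",cv2.resize(t[120:300,260:460,::-1],None,fx=3.5,fy=3.3,interpolation=cv2.INTER_CUBIC))
E
```

```text
clock: 5.48
tool_pos: [0.6749, -0.1026, 0.0767]
tcp_rot: [-0.001, 0.811, -0.585, 0.005]
ft_force: [-0.4, -1.2, 0.2]
width: 0.0004
t 5.48 tcp [ 0.6749 -0.1026  0.0767] heading 108.46 foot ahead 0.1737 left 0.0020 tilt [ 0.0083 -0.0039] F ahead -1.04 left 0.79 up 0.17
```

View pics/f.png

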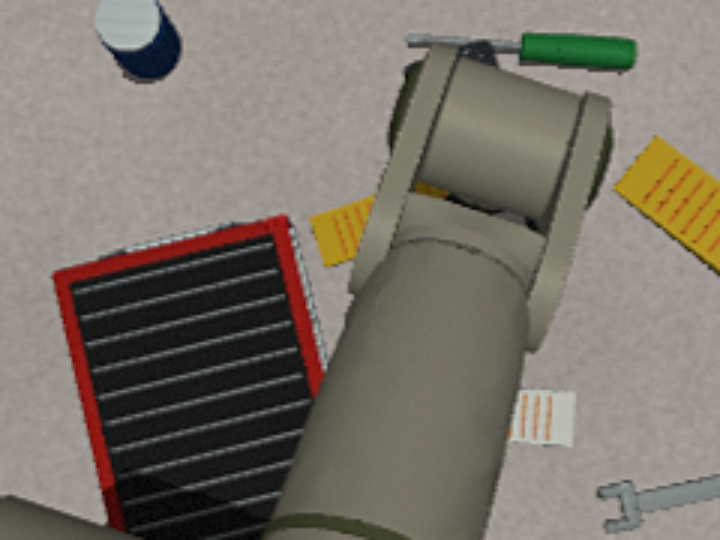

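View pics/f2.png

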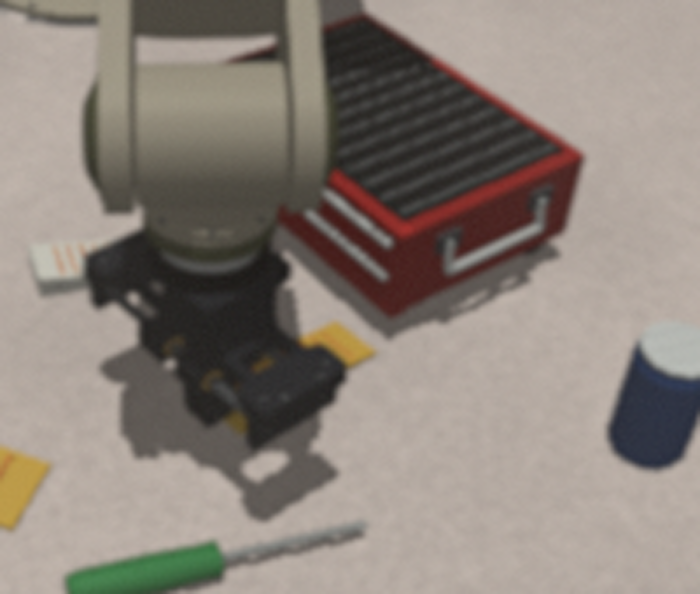

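Run:
```python
from h import *
e=unproj("top",[[283.5,192.8],[289.5,208.4],[286.5,200.6],[305,185.5]],0.003)[:,:2]; print(e, np.linalg.norm(e[0]-e[1]))
s=monitor.read_state();T=T_tool(s);a=-T[:2,0];l=np.array([-a[1],a[0]])
for q in e: print("thin end ahead %.4f left %.4f"%((q-T[:2,3])@a,(q-T[:2,3])@l))
n=e[0]-e[1]; print("wedge heading",np.rad2deg(np.arctan2(n[1],n[0]))+90)
```

```text
[[ 0.64916092  0.03456094]
 [ 0.61032057  0.01962468]
 [ 0.62971483  0.02708284]
 [ 0.66728931 -0.01878081]] 0.04161327769908968
thin end ahead 0.1379 left -0.0190
thin end ahead 0.1360 left 0.0226
thin end ahead 0.1369 left 0.0018
thin end ahead 0.0815 left -0.0192
wedge heading 111.03451023804024
```

```bash
python3 -c "
from h import *
s=monitor.read_state();tgt([*s['tool_pos'][:2],.071],109)"
python3 -m creep '[{"fingers":-1,"xyz":[-0.05,0,0.1],"rot":[0,0,0]},{"fingers":-1,"xyz":[-0.12,0,0.08],"rot":[0,0,0]},{"fingers":-1,"xyz":[-0.15,0,0.03],"rot":[0,0,0]},{"fingers":-1,"xyz":[-0.15,0,0.03],"rot":[0,0,0]},{"fingers":-1,"xyz":[-0.15,0,0],"rot":[0,0,0]},{"fingers":-1,"xyz":[-0.15,0,0],"rot":[0,0,0]},{"fingers":-1,"xyz":[-0.15,0,0],"rot":[0,0,0]},{"fingers":-1,"xyz":[-0.15,0,0],"rot":[0,0,0]},{"fingers":-1,"xyz":[-0.1,0,0],"rot":[0,0,0]}]'
python3 - <<'E'
from h import *
geo();tgt([*monitor.read_state()['tool_pos'][:2],.071],109)
tt=optics.capture("top");cv2.imwrite("pics/g.png",cv2.resize(tt[160:240,240:340,::-1],None,fx=6,fy=6))
E
```

```text
t 5.58 tcp [ 0.6749 -0.1022  0.0766] xyz units [-0.    0.    0.19] rot units [-0.07 -0.07 -0.1 ] F [ 0.47 -0.04 -0.36] w 0.0003
clock: 6.33
tool_pos: [0.6629, -0.0666, 0.0685]
tcp_rot: [-0.001, 0.811, -0.585, 0.005]
ft_force: [0.3, -0.9, 0.5]
width: 0.0004
t 6.33 tcp [ 0.6629 -0.0666  0.0685] heading 108.44 foot ahead 0.1357 left 0.0020 tilt [ 0.0086 -0.0041] F ahead -0.96 left -0.01 up 0.47
t 6.33 tcp [ 0.6629 -0.0666  0.0685] xyz units [ 0.   -0.   -0.08] rot units [-0.08 -0.08 -0.11] F [ 0.31 -0.91  0.47] w 0.0004
```

View pics/g.png

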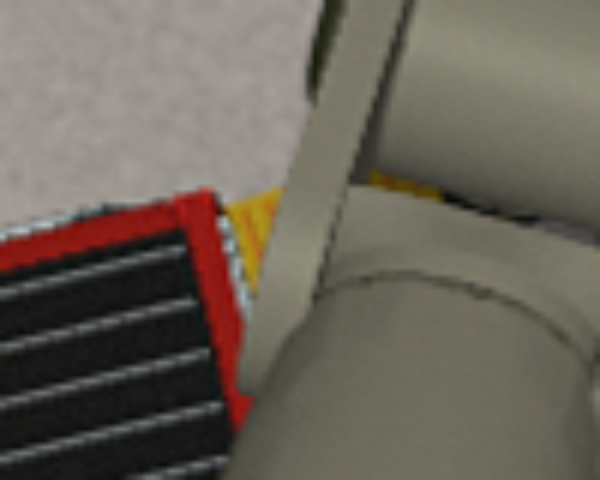

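```bash
python3 -m creep '[{"fingers":-1,"xyz":[-0.1,0,-0.02],"rot":[0,0,0]},{"fingers":-1,"xyz":[-0.1,0,-0.02],"rot":[0,0,0]},{"fingers":-1,"xyz":[-0.1,0,-0.02],"rot":[0,0,0]},{"fingers":-1,"xyz":[-0.1,0,0],"rot":[0,0,0]},{"fingers":-1,"xyz":[-0.05,0,0],"rot":[0,0,0]}]'
python3 -c "
from h import *
geo()"
python3 -m creep '[{"fingers":-1,"xyz":[-0.1,0,0],"rot":[0,0,0]},{"fingers":-1,"xyz":[-0.05,0,0],"rot":[0,0,0]}]'
python3 -c "
from h import *
geo()"
```

```text
clock: 6.8
tool_pos: [0.658, -0.052, 0.0703]
tcp_rot: [-0.001, 0.811, -0.585, 0.004]
ft_force: [-0.7, 0.8, 0.4]
width: 0.0004
t 6.8 tcp [ 0.658  -0.052   0.0703] heading 108.45 foot ahead 0.1203 left 0.0020 tilt [ 0.0081 -0.0039] F ahead 0.96 left 0.43 up 0.35
clock: 6.97
tool_pos: [0.6566, -0.0475, 0.0703]
tcp_rot: [-0.001, 0.811, -0.585, 0.005]
ft_force: [0.8, -2.4, -1.4]
width: 0.0005
t 6.97 tcp [ 0.6566 -0.0475  0.0703] heading 108.46 foot ahead 0.1156 left 0.0020 tilt [ 0.0086 -0.0043] F ahead -2.52 left -0.05 up -1.44
```

```bash
python3 - <<'E'
from h import *
for i in range(4):
    tt=optics.capture("top"); geo()
p,f=fit("chest",{"top":colmask(tt,"chest",(250,258),75)},[.4946,.1033,1.811]); print(p,f)
E
python3 -m creep '[{"fingers":-1,"xyz":[-0.04,0,0],"rot":[0,0,0]}]'
python3 - <<'E'
from h import *
for i in range(3):
    tt=optics.capture("scene"); geo()
cv2.imwrite("pics/h.png",cv2.resize(tt[140:270,290:440,::-1],None,fx=5,fy=4.5,interpolation=cv2.INTER_CUBIC))
E
```

```text
t 7.02 tcp [ 0.6566 -0.0474  0.0703] heading 108.46 foot ahead 0.1155 left 0.0020 tilt [ 0.0085 -0.0042] F ahead 0.92 left -0.48 up 0.27
t 7.07 tcp [ 0.6566 -0.0475  0.0703] heading 108.45 foot ahead 0.1156 left 0.0020 tilt [ 0.0083 -0.0039] F ahead -0.03 left -0.20 up -0.19
t 7.12 tcp [ 0.6566 -0.0476  0.0703] heading 108.45 foot ahead 0.1157 left 0.0020 tilt [ 0.0083 -0.0038] F ahead 0.00 left -0.75 up 0.30
t 7.17 tcp [ 0.6566 -0.0477  0.0703] heading 108.44 foot ahead 0.1157 left 0.0020 tilt [ 0.0082 -0.0038] F ahead -0.62 left -0.63 up 0.23
[0.49556903 0.10576374 1.81609669] 0.37558263540267944
clock: 7.25
tool_pos: [0.6563, -0.0469, 0.0703]
tcp_rot: [-0.001, 0.811, -0.585, 0.005]
ft_force: [1.1, -2.8, -1.1]
width: 0.0006
t 7.3 tcp [ 0.6563 -0.0467  0.0703] heading 108.44 foot ahead 0.1147 left 0.0020 tilt [ 0.0086 -0.0043] F ahead -1.91 left 0.97 up -0.51
t 7.35 tcp [ 0.6563 -0.0468  0.0703] heading 108.44 foot ahead 0.1148 left 0.0020 tilt [ 0.0085 -0.0041] F ahead -1.48 left 0.08 up -0.17
t 7.4 tcp [ 0.6563 -0.0467  0.0703] heading 108.43 foot ahead 0.1148 left 0.0020 tilt [ 0.0084 -0.004 ] F ahead -1.28 left -0.38 up -0.72
```

View pics/h.png

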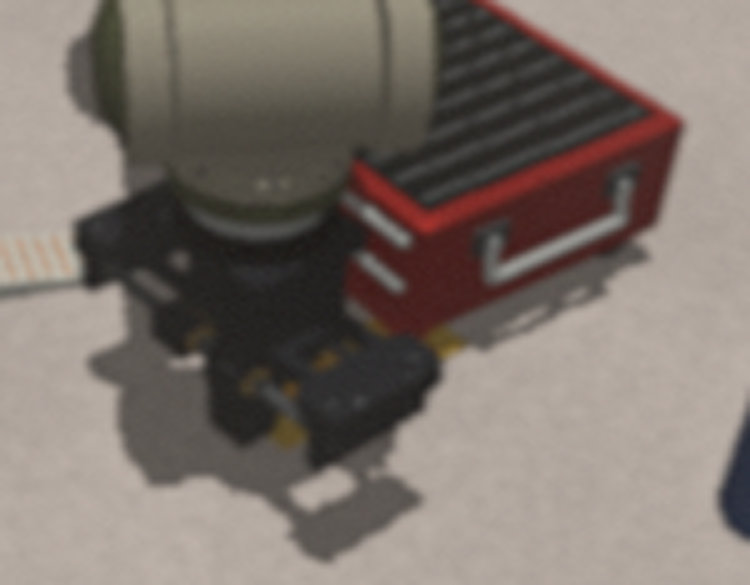

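```bash
cat >> h.py <<'E'
def av(n=4):
    F=[]
    for i in range(n): optics.capture("top"); s=monitor.read_state(); F.append(s["ft_force"])
    F=np.mean(F,0); T=T_tool(s); a=-T[:2,0]; l=np.array([-a[1],a[0]]); geo(); print("   avg ahead %.2f left %.2f up %.2f"%(F[:2]@a,F[:2]@l,F[2]))
E
python3 -m creep '[{"fingers":-1,"xyz":[-0.04,0,0],"rot":[0,0,0]}]'
python3 -c "
from h import *
av()"
python3 -m creep '[{"fingers":-1,"xyz":[-0.04,0,0],"rot":[0,0,0]}]'
python3 -c "
from h import *
av()"
```

```text
clock: 7.48
tool_pos: [0.656, -0.0461, 0.0703]
tcp_rot: [-0.001, 0.811, -0.585, 0.005]
ft_force: [2.2, -4.7, -0.2]
width: 0.0005
t 7.68 tcp [ 0.656  -0.0459  0.0704] heading 108.43 foot ahead 0.1138 left 0.0020 tilt [ 0.0088 -0.0044] F ahead -3.86 left 0.24 up 0.17
   avg ahead -3.90 left -0.17 up -0.12
clock: 7.77
tool_pos: [0.6558, -0.0452, 0.0704]
tcp_rot: [-0.001, 0.811, -0.585, 0.005]
ft_force: [1.8, -5.6, -1.3]
width: 0.0002
t 7.97 tcp [ 0.6557 -0.0449  0.0704] heading 108.42 foot ahead 0.1128 left 0.0020 tilt [ 0.0091 -0.0047] F ahead -4.45 left 0.04 up -1.38
   avg ahead -4.75 left 0.09 up -0.52
```

```bash
python3 -m creep '[{"fingers":-1,"xyz":[0.1,0,0],"rot":[0,0,0]},{"fingers":-1,"xyz":[0.4,0,0],"rot":[0,0,0]},{"fingers":-1,"xyz":[0.5,0,-0.3],"rot":[0,0,0]},{"fingers":-1,"xyz":[0,0,-0.8],"rot":[0,0,0]},{"fingers":-1,"xyz":[0,0,-0.8],"rot":[0,0,0]},{"fingers":-1,"xyz":[0,0,-0.8],"rot":[0,0,0]},{"fingers":-1,"xyz":[0,0,-0.8],"rot":[0,0,0]},{"fingers":-1,"xyz":[0,0,-0.8],"rot":[0,0,0]},{"fingers":-1,"xyz":[0,0,-0.8],"rot":[0,0,0]},{"fingers":-1,"xyz":[0,0,0],"rot":[0,0,0]}]'
python3 - <<'E'
from h import *
av(6)
tt=optics.capture("top"); t=optics.capture("scene")
cv2.imwrite("pics/i.png",cv2.resize(tt[140:340,180:420,::-1],None,fx=3,fy=3)); cv2.imwrite("pics/i2.png",cv2.resize(t[140:270,290:440,::-1],None,fx=5,fy=4.5,interpolation=cv2.INTER_CUBIC))
E
```

```text
clock: 8.8
tool_pos: [0.6642, -0.0766, 0.2274]
tcp_rot: [-0.002, 0.811, -0.585, -0.003]
ft_force: [0.2, 0.2, 1.4]
width: 0.0001
t 9.1 tcp [ 0.6626 -0.0759  0.2205] heading 108.41 foot ahead 0.1444 left -0.0011 tilt [-0.0123  0.0084] F ahead 0.18 left -0.03 up -0.40
   avg ahead 0.12 left 0.03 up -0.50
```

View pics/i.png

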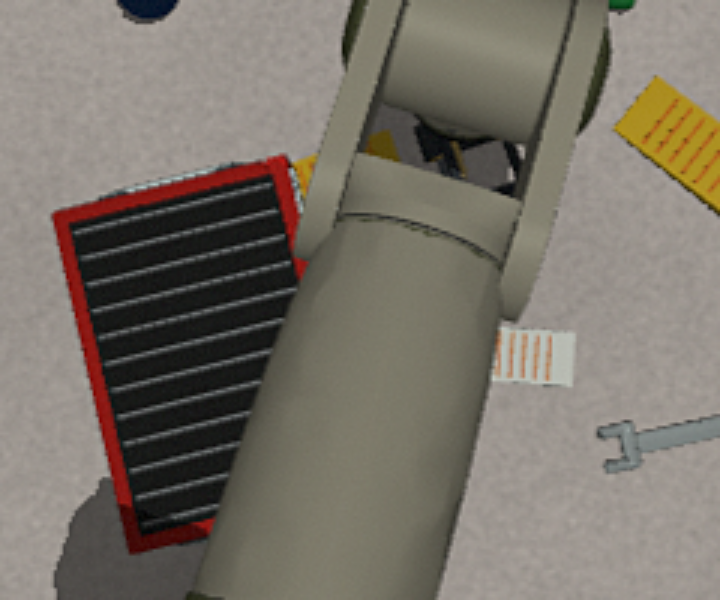

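View pics/i2.png

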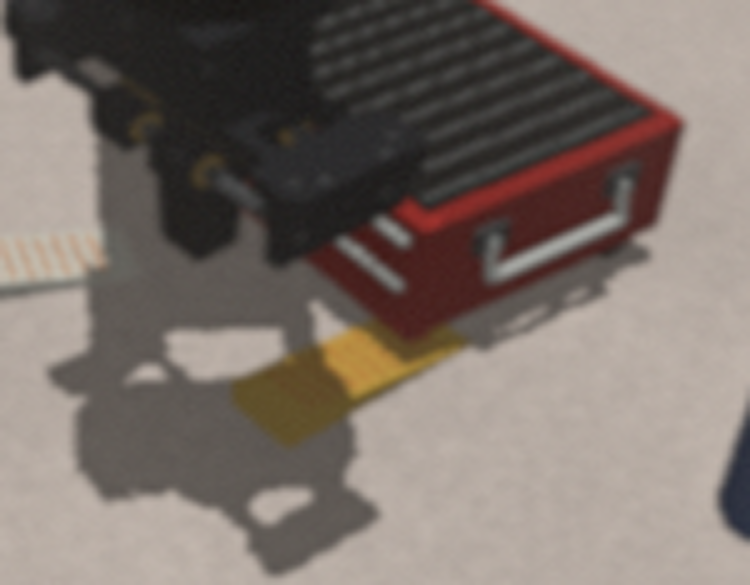

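```bash
python3 -c "
from h import *
tgt([.6181,.0615,.2],109)"
python3 -m creep '[{"fingers":-1,"xyz":[-0.9,0.1,0],"rot":[0.1,0.1,0]},{"fingers":-1,"xyz":[-0.9,0,0],"rot":[0.05,0.05,0]},{"fingers":-1,"xyz":[-0.9,0,0],"rot":[0,0,0]},{"fingers":-1,"xyz":[-0.9,0,0],"rot":[0,0,0]},{"fingers":-1,"xyz":[-0.8,0,0],"rot":[0,0,0]},{"fingers":-1,"xyz":[0,0,0],"rot":[0,0,0]}]'
python3 -c "
from h import *
av(2);tgt([.6181,.0615,.18],109)"
```

```text
t 9.2 tcp [ 0.6628 -0.0758  0.221 ] xyz units [-4.81 -0.04  0.75] rot units [ 0.09  0.13 -0.12] F [ 0.54 -0.43 -0.15] w 0.0006
clock: 9.7
tool_pos: [0.6156, 0.0518, 0.2172]
tcp_rot: [-0.0, 0.81, -0.586, -0.0]
ft_force: [-0.4, 0.7, 0.3]
width: 0.0007
t 9.8 tcp [0.6168 0.0486 0.2172] heading 108.09 foot ahead 0.0118 left -0.0053 tilt [ 0.0012 -0.0004] F ahead -1.74 left 0.36 up 0.21
   avg ahead -1.04 left 0.43 up -0.16
t 9.8 tcp [0.6168 0.0486 0.2172] xyz units [-0.39 -0.17  1.24] rot units [-0.01 -0.01 -0.18] F [ 0.19 -1.76  0.21] w 0.0006
```

```bash
python3 -m creep '[{"fingers":-1,"xyz":[-0.38,-0.17,0.2],"rot":[0,0,0]},{"fingers":-1,"xyz":[0,0,0.5],"rot":[0,0,0]},{"fingers":-1,"xyz":[0,0,0.3],"rot":[0,0,0]},{"fingers":-1,"xyz":[0,0,0.1],"rot":[0,0,0]},{"fingers":-1,"xyz":[0,0,0],"rot":[0,0,0]}]'
python3 -c "
from h import *
av(3);tgt([.6181,.0615,.176],109)"
```

```text
clock: 10.22
tool_pos: [0.62, 0.059, 0.181]
tcp_rot: [-0.0, 0.808, -0.589, 0.001]
ft_force: [0.9, -0.2, 0.2]
width: 0.0006
t 10.37 tcp [0.6202 0.0591 0.1825] heading 107.83 foot ahead 0.0029 left 0.0013 tilt [ 0.0035 -0.0009] F ahead -0.12 left 0.19 up -0.05
   avg ahead 0.16 left 0.05 up -0.04
t 10.37 tcp [0.6202 0.0591 0.1825] xyz units [-0.1   0.04  0.21] rot units [-0.03 -0.02 -0.23] F [-0.14 -0.17 -0.05] w 0.0005
```

```bash
python3 -m creep '[{"fingers":-1,"xyz":[0,0,0.1],"rot":[0,0,0]},{"fingers":-1,"xyz":[0,0,0.06],"rot":[0,0,0]},{"fingers":-1,"xyz":[0,0,0.03],"rot":[0,0,0]}]'
python3 -c "
from h import *
av(3)"
python3 -m creep '[{"fingers":-1,"xyz":[0,0,0.03],"rot":[0,0,0]}]'
python3 -c "
from h import *
av(3)"
```

```text
clock: 10.62
tool_pos: [0.6209, 0.0588, 0.1779]
tcp_rot: [-0.001, 0.808, -0.589, 0.003]
ft_force: [0.3, 0.5, -0.3]
width: 0.0007
t 10.77 tcp [0.6208 0.0588 0.1779] heading 107.8 foot ahead 0.0034 left 0.0017 tilt [ 0.006  -0.0011] F ahead -0.37 left 0.93 up 0.19
   avg ahead 0.02 left 0.54 up 0.16
clock: 10.85
tool_pos: [0.6209, 0.0588, 0.1772]
tcp_rot: [-0.001, 0.808, -0.589, 0.003]
ft_force: [-0.6, 0.1, -0.9]
width: 0.0003
t 11.0 tcp [0.6208 0.0588 0.177 ] heading 107.8 foot ahead 0.0034 left 0.0018 tilt [ 0.006  -0.0011] F ahead 1.30 left -0.17 up -0.22
   avg ahead 0.38 left 0.20 up -0.34
```

```bash
python3 -m creep '[{"fingers":-1,"xyz":[0,0,0.03],"rot":[0,0,0]},{"fingers":-1,"xyz":[0,0,0.02],"rot":[0,0,0]}]'
python3 -c "
from h import *
av(2)"
python3 -m creep '[{"fingers":-1,"xyz":[0,0,0.03],"rot":[0,0,0]}]'
python3 -c "
from h import *
av(2)"
```

```text
clock: 11.17
tool_pos: [0.6209, 0.0588, 0.1761]
tcp_rot: [-0.001, 0.808, -0.589, 0.003]
ft_force: [-3.2, -0.1, 5.9]
width: 0.0007
t 11.27 tcp [0.6209 0.0588 0.1762] heading 107.8 foot ahead 0.0034 left 0.0019 tilt [ 0.0068 -0.0013] F ahead 0.12 left 1.50 up 4.99
   avg ahead 0.55 left 1.57 up 4.70
clock: 11.35
tool_pos: [0.621, 0.0588, 0.176]
tcp_rot: [-0.002, 0.808, -0.589, 0.003]
ft_force: [-5.0, -0.6, 10.0]
width: 0.0002
t 11.45 tcp [0.621  0.0588 0.1761] heading 107.82 foot ahead 0.0034 left 0.0019 tilt [ 0.0073 -0.0015] F ahead -0.27 left 3.61 up 8.06
   avg ahead -0.14 left 2.93 up 7.29
```

```bash
python3 -m creep '[{"fingers":-1,"xyz":[0,0.02,0.05],"rot":[0,0,0]}]'
python3 -c "
from h import *
av(2)"
python3 -m creep '[{"fingers":-1,"xyz":[0,0.02,0.06],"rot":[0,0,0]}]'
python3 -c "
from h import *
av(6)"
```

```text
clock: 11.53
tool_pos: [0.6208, 0.0587, 0.176]
tcp_rot: [-0.002, 0.808, -0.589, 0.004]
ft_force: [-1.8, 0.6, 12.8]
width: 0.0004
t 11.63 tcp [0.6208 0.0587 0.176 ] heading 107.82 foot ahead 0.0034 left 0.0017 tilt [ 0.0096 -0.0014] F ahead 2.28 left 1.88 up 10.72
   avg ahead 1.87 left 1.50 up 10.55
clock: 11.72
tool_pos: [0.6207, 0.0587, 0.1759]
tcp_rot: [-0.003, 0.808, -0.589, 0.005]
ft_force: [-5.4, 1.1, 15.1]
width: 0.0002
t 12.02 tcp [0.6207 0.0587 0.1759] heading 107.82 foot ahead 0.0034 left 0.0016 tilt [ 0.012  -0.0014] F ahead 2.21 left 2.52 up 11.54
   avg ahead 1.75 left 2.50 up 11.85
```

```bash
python3 -m creep '[{"fingers":-1,"xyz":[0,0,0.06],"rot":[0,0,0]}]'
python3 -c "
from h import *
av(8)"
python3 -m creep '[{"fingers":-1,"xyz":[0,0,-0.1],"rot":[0,0,0]},{"fingers":-1,"xyz":[0,0,-0.4],"rot":[0,0,0]},{"fingers":-1,"xyz":[0,0,-0.8],"rot":[0,0,0]},{"fingers":-1,"xyz":[0,0,-1],"rot":[0,0,0]},{"fingers":-1,"xyz":[0,0,-1],"rot":[0,0,0]},{"fingers":-1,"xyz":[0.5,0,-0.7],"rot":[0,0,0]},{"fingers":-1,"xyz":[1,0,0],"rot":[0,0,0]},{"fingers":-1,"xyz":[1,0,0],"rot":[0,0,0]},{"fingers":-1,"xyz":[1,0,0],"rot":[0,0,0]},{"fingers":-1,"xyz":[1,0,0],"rot":[0,0,0]},{"fingers":-1,"xyz":[1,0,0],"rot":[0,0,0]},{"fingers":-1,"xyz":[0.4,0,0],"rot":[0,0,0]}]'
```

```text
clock: 12.1
tool_pos: [0.6207, 0.0588, 0.1759]
tcp_rot: [-0.003, 0.808, -0.589, 0.006]
ft_force: [-8.6, -0.6, 14.5]
width: 0.0005
t 12.5 tcp [0.6207 0.0588 0.1759] heading 107.83 foot ahead 0.0034 left 0.0017 tilt [ 0.013  -0.0016] F ahead 1.45 left 5.85 up 13.03
   avg ahead 1.73 left 6.20 up 13.91
clock: 13.5
tool_pos: [0.6743, -0.1127, 0.311]
tcp_rot: [-0.004, 0.81, -0.586, 0.008]
ft_force: [0.2, -0.3, -0.3]
width: 0.0006
```

Run:
```python
from h import *
tt=optics.capture("top"); t=optics.capture("scene"); s=monitor.read_state(); w=optics.capture("wrist")
mt=colmask(tt,"chest",(250,258),75)
cv2.imwrite("pics/j.png",cv2.resize(tt[140:340,180:420,::-1],None,fx=3,fy=3)); cv2.imwrite("pics/j2.png",cv2.resize(t[140:270,290:440,::-1],None,fx=5,fy=4.5,interpolation=cv2.INTER_CUBIC));cv2.imwrite("pics/j3.png",w[:,:,::-1])
```

```text
(no output)
```

View pics/j.png

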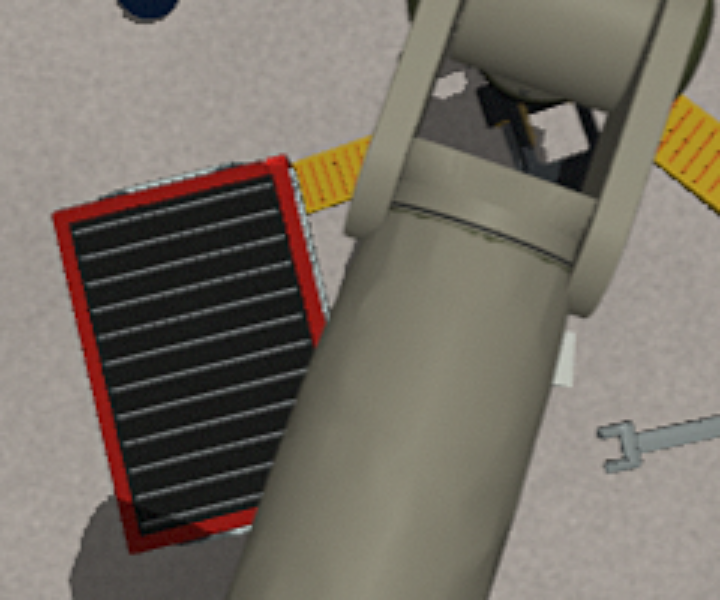

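View pics/j2.png

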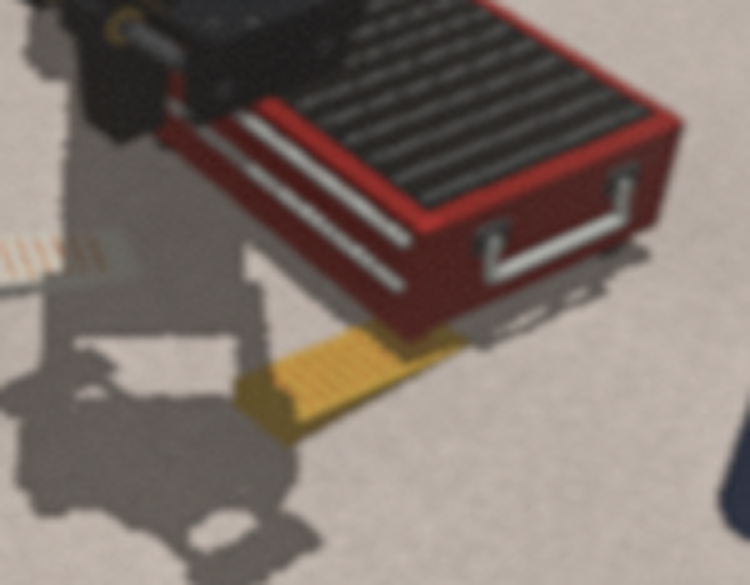

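```bash
python3 -c "
from h import *
tgt([.45,-.36,.31],109)"
```

```text
t 13.65 tcp [ 0.6739 -0.1095  0.3108] xyz units [ 5.58  9.71 -0.09] rot units [-0.19 -0.08 -0.14] F [-0.06  1.46  1.03] w 0.0004
```

```bash
python3 -m creep '[{"fingers":-1,"xyz":[0.56,0.97,-0.1],"rot":[0,0,0]},{"fingers":-1,"xyz":[0.56,0.97,0],"rot":[0,0,0]},{"fingers":-1,"xyz":[0.56,0.97,0],"rot":[0,0,0]},{"fingers":-1,"xyz":[0.56,0.97,0],"rot":[0,0,0]},{"fingers":-1,"xyz":[0.56,0.97,0],"rot":[0,0,0]},{"fingers":-1,"xyz":[0.56,0.97,0],"rot":[0,0,0]},{"fingers":-1,"xyz":[0.56,0.97,0],"rot":[0,0,0]},{"fingers":-1,"xyz":[0.56,0.97,0],"rot":[0,0,0]},{"fingers":-1,"xyz":[0.56,0.97,0],"rot":[0,0,0]},{"fingers":-1,"xyz":[0.56,0.97,0],"rot":[0,0,0]},{"fingers":-1,"xyz":[0,0,0],"rot":[0,0,0]}]'
python3 - <<'E'
from h import *
tt=optics.capture("top"); t=optics.capture("scene")
p,f=fit("chest",{"top":colmask(tt,"chest",(250,258),75)},[.4946,.1033,1.811]); print(p,f)
cv2.imwrite("pics/k.png",cv2.resize(tt[170:240,250:350,::-1],None,fx=7,fy=7,interpolation=cv2.INTER_CUBIC)); cv2.imwrite("pics/k2.png",cv2.resize(t[100:320,200:480,::-1],None,fx=2.5,fy=2.5,interpolation=cv2.INTER_CUBIC))
E
```

```text
clock: 14.57
tool_pos: [0.4445, -0.3516, 0.3127]
tcp_rot: [-0.006, 0.817, -0.576, 0.008]
ft_force: [0.3, 0.1, 0.3]
width: 0.0002
[0.49411813 0.10319402 1.80954717] 0.015281081199645996
```

View pics/k.png

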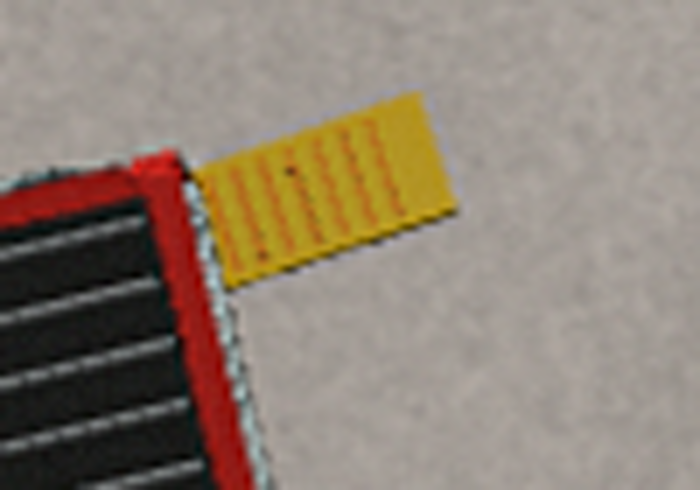

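View pics/k2.png

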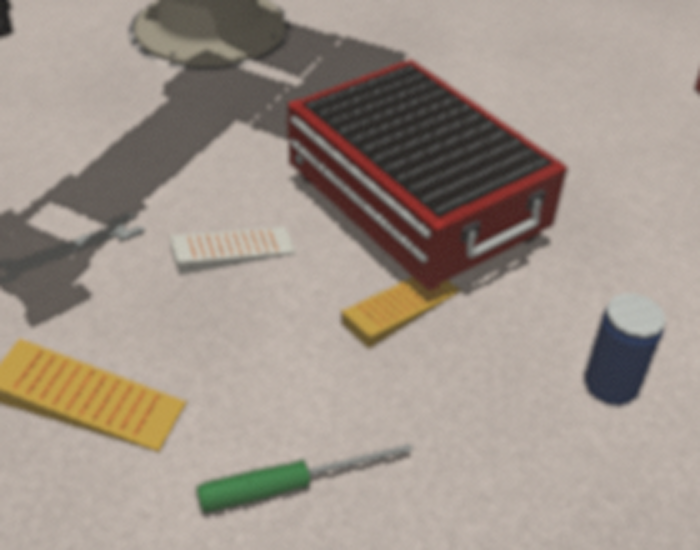

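Run:
```python
from h import *
r=unproj("top",np.array([[422,92],[457,210]])/7+[250,170],.02)[:,:2]
f=unproj("top",np.array([[195,168],[230,288]])/7+[250,170],.0105)[:,:2]
rc=r.mean(0); fc=f.mean(0); a=(fc-rc)/np.linalg.norm(fc-rc); l=np.array([-a[1],a[0]])
d=FOOT-rc; print("foot x in wedge",d@a-.065,"y",d@l,"heading",np.rad2deg(np.arctan2(a[1],a[0])),"width",np.linalg.norm(r[0]-r[1]))
```

```text
foot x in wedge 0.039595582491694245 y -0.00028528225714240056 heading 108.0341430538169 width 0.043221418004467216
```

Foot axis: 0.3 mm off the wedge's centre line and about 25 mm in from its thin end. The chest hasn't moved measurably, so I'm handing in.

```bash
python3 -c "
from bench import sign_off
print(sign_off())"
```

```text
the job is handed in; nothing more can be done
None
```

I pushed the small yellow wedge, thin end first, under the front right foot with the closed fingertips. I stopped when the steady push force was about 4 to 5 N, a little above the 3 N given as snug. After backing off, I pressed on the mat over the foot, building up to 12–14 N and holding above 10 N for most of a second. Then I let go, moved the arm clear and handed the job in at about 15 s; no verdict is reported.

Last checks:
- **Press test:** the fingertip height stayed at 0.176 m within 0.3 mm as the force rose from 5 N to 14 N, so the corner did not dip. The sideways force reached about 6 N towards the end of the press.
- **Wedge position:** the foot axis is about 0.3 mm off the wedge's centre line and about 25 mm in from its thin end, measured in the top image.
- **Chest:** the top image shows it moved about 0.5 mm and turned under 0.1°.
- **Bystanders:** I never went near the wrench, can or screwdriver. They look unmoved in the pictures, but I did not measure them.
- **Not measured:** the force of the foot on the wedge and the chest's tilt after letting go. I infer both from the push force and the firm press test.
- **Failed check:** one mid-push fit of the chest's position was useless because the arm hid part of the chest. I repeated it with a clear view.

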